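Set the short compound bar on the sloped rest

TASK

Put the shortest of the three polishing-compound bars on the sloped bar rest. In the rack it can be reached only at its ends, so first lift it out, set it flat on the bare worktop clear of the rack and let go, then take it again across its narrow sides and lay it gently along the narrow rail: flat on it, centred, its end against the stop at the low end, and let go. Leave the two longer bars in the rack and the sanding block and the paste tin where they are.

Things in the scene. Friction and masses are not known exactly. Their poses are not given: they have to be found in the camera images.
- short_bar: The bar to move: the shortest of the three rectangular bars of polishing compound, 33 (its x) x 60 (its y, long axis) x 31 mm high (its z), plain pale. Origin at the centre of its underside. It lies in one lane of the rack, its long axis along the lane; in the lane only its two ends can be reached by fingers.
- long_bar_a: Bystander: longer bar of compound, 33 x 85 x 31 mm, lying in another lane of the rack. Axes and origin as the short bar.
- long_bar_b: Bystander: longest bar of compound, 33 x 90 x 31 mm, lying in the third lane. Axes and origin as the short bar.
- bar_rack: Fixed bare steel rack, 166 (its x) x 138 (its y) mm; origin at the centre of its underside. Base 4 mm thick (bars lie at z = 4 mm); three lanes along x at y = -45, 0, +45 mm, parted by 3 mm walls, tops at z = 34 mm (42 mm free between walls, 4.5 mm beside a centred bar). Lanes are 160 mm long, closed at each end only by a 3 mm lip, top at z = 16 mm.
- bar_rest: Fixed bar rest: grey base plate 110 (its x) x 80 x 8 mm with a post 30 x 16 mm that carries the sloped steel rail. Origin at the centre of the underside of the base plate. The rail climbs toward its +x, its low end with the stop is toward its -x.
- rest_rail: Sloped steel rail of the rest, 20 mm wide, 5 thick, x = -34 to +50 mm. Origin: where the centre of the short bar's underside belongs when its end touches the stop, on the rail's top face, 90 mm above the worktop. x: up the slope (20 degrees); y: level, across; z: square to its face. The bar overhangs 6.5 mm each side. Stop: plate 20 mm wide, rubber pad face at x = -31 mm, 30 mm high.
- emery_block: Bystander: brown sanding block 51 x 81 x 22 mm, loose on the worktop.
- paste_tin: Bystander: flat round open tin of dark paste, 72 mm across, 20 mm high, loose on the worktop.
Things that resemble listed ones, but are neither listed nor needed, are in the scene too. Leave any yellow look-alike of the short_bar alone.

How it is judged:
By the outcome, as a careful person would: the job done as asked, in the order asked, and still so for the second after the job is handed in, with the robot touching nothing.
It also fails if it takes over 58 s, if anything falls off the work surface, if the arm or the gripper's body presses on something with over 40 N, if the wrist force passes 120 N, or if a joint passes its speed limit or range.

ROBOT

A 6-joint arm with a two-finger parallel gripper is mounted at the origin on a cart in front of the work surface, level with it; the furniture and walls round the work are solid. World frame = base frame: x ahead of the robot, y to its left, z up, the work surface at z = 0. Lengths are in m, angles in rad, forces in N, time in s.
With the tool pointing down it reaches from about 0.25 to 0.8 m from the base axis. Payload 8.5 kg.
Tool frame: the origin (TCP) lies midway between the tips of the shut fingers; the grasp point (between the pads) lies 19 mm behind it; x points along the fingers, y is the direction in which the jaws open and shut, and the axes are right-handed (so a half turn about x gives the same grasp; the last joint's range is limited). The gripper opens to 85 mm and grips with 20 to 120 N. Pads are 22 mm wide; open, the fingers measure 114 mm over their backs; the gripper's body (76 mm by 85 mm) begins 54 mm behind the grasp point. The pads swing forward as they close: fully open they stand 13 mm farther back than shut.
Start: joints at [-1.245, 0.238, -0.013, 1.319, 0, 1.571], TCP at [0.168, -0.497, 0.231] pointing down, gripper open.
Joint ranges: [-2.66, 2.66], [-1.03, 1.9], [-1.14, 1.46], [-1.82, 2.27], [-1.45, 1.34], [-3.14, 3.14]. Speed limits (rad/s): [2.22, 2.22, 2.79, 3.14, 3.14, 3.14].

INTERFACE

Orientations are given as a unit quaternion [w, x, y, z].
In Python, from bench import env, monitor, vision, models gives the robot as it stands. Calls block until the motion is done:
- env.reach(position, orientation): joint-space move of the TCP to a pose.
- env.servo_line(position, max_speed=0.15, rot=None, until_force=None): straight line of the TCP; rot=None keeps the orientation; max_speed is the mean speed in m/s. With until_force (N) it stops when the force on the tool has changed by that much, and returns True; else False.
- env.goto_joints(angles): joint-space move.
- env.move_gripper(opening): finger opening in m; the grip force is fixed at half the most; returns when the fingers have stopped.
- env.pause(seconds).
- env.ik(position, orientation): joint angles nearest the present ones, or None.
- monitor.state(): the state.
- vision.snapshot(name): name is "side" or "top"; returns a dict with "img" (384x512x3 uint8, red, green, blue), "mtx" (3x3 intrinsics, pixels), "R" (3x3) and "t" (3): a world point X has camera coordinates R X + t. Camera axes: x right, y down, z forward; pixel columns grow to the right and rows downward; lengths in m; the calibration is good to about 2 mm. A picture is of the moment at which its call begins. There is no depth.
A pose or a line that the arm cannot do raises env.IKError and nothing moves.
- env.hand_in(): hands the job in, once; it reports no verdict.
Trained networks look in a picture, given as the dict that the camera call returned (one of the last four; its "shot" number tells which), for a name from the list of things; names that differ only in an ending like _2 or _b are one class to them, and where a whole thing is asked for, a point or a joint stands for the part that bears it (a point fixed in the world has none). Each returns a list of dicts, best first, with "confidence" (0 to 1); they miss things now and then, are a little off and sometimes report something else, mostly with a low value. They report only what shows in the picture. A call takes as long as a camera call. They do not tell look-alikes from the thing itself.
- models.outline_of(picture, name): "region" (384x512 bool, what is visible of it) and "position" ([column, row] in pixels, amid what is visible of it).
The state is a dict: "time": time; "qpos": joint angles; "joint_vel": joint speeds; "joint_torque": joint torques, N m; "position": TCP position; "tool_rot": TCP orientation; "contact_force": force on the tool from outside, world axes, zero at the start; "wrist_torque": the same for the moment, N m; "gripper_width": finger opening in m.
Only numpy, scipy, OpenCV 4.12 (cv2) and the standard library are available. Lean on these libraries where they do the work, as an engineer would, in place of code of your own. Each camera call takes 0.05 s, during which the arm holds its last target. There are 200 camera calls.

## Working session

There is one attempt and no reset: what is moved stays moved. The work goes in short steps, each a Python script; the robot and the scene stay as the last script left them, time stands still between calls to the robot, and variables do not carry over. Pictures are saved under pics/ and viewed, about 8 in all and at most 12, crops included, and the job is handed in when it is done.

```bash
ls; mkdir -p pics; cat > h.py <<'E'
import numpy as np, cv2
from bench import env, monitor, vision, models
def save(p,n,crop=None,k=1):
    im=p["img"][...,::-1]
    if crop: a,b,c,d=crop; im=im[b:d,a:c]
    cv2.imwrite(f"pics/{n}.png",cv2.resize(im,None,fx=k,fy=k,interpolation=cv2.INTER_CUBIC))
def proj(p,X):
    c=np.atleast_2d(X)@np.array(p["R"]).T+p["t"]; u=c@np.array(p["mtx"]).T; return u[:,:2]/u[:,2:]
def atz(p,uv,z):
    R=np.array(p["R"]);o=-R.T@p["t"]
    d=np.c_[np.atleast_2d(uv),np.ones(len(np.atleast_2d(uv)))]@np.linalg.inv(p["mtx"]).T@R
    return o+d*((z-o[2])/d[:,2])[:,None]
E
python3 - <<'E'
from h import *
np.set_printoptions(precision=4,suppress=True)
for n in("top","side"):
    p=vision.snapshot(n); R=np.array(p["R"]); print(n,-R.T@p["t"],R[2],p["mtx"][0][0])
    save(p,n+"0",None,1.5)
    for o in["short_bar","long_bar_a","bar_rack","bar_rest","rest_rail","emery_block","paste_tin"]:
        for r in models.outline_of(p,o):
            c,s,a=cv2.minAreaRect(np.argwhere(r["region"])[:,::-1].astype(np.float32))
            print(o,round(r["confidence"],2),np.round(r["position"]),np.round(c),np.round(s),round(a),atz(p,r["position"],.03)[0][:2] if n=="top" else "")
s=monitor.state();print(s["time"],s["position"],s["tool_rot"],s["gripper_width"])
E
```

```text
pics
top [0.4273 0.0533 1.6544] [ 0.0656  0.0046 -0.9978] 485.5977002174586
short_bar 0.59 [218. 170.] [217. 172.] [10. 18.] 52 [0.6231 0.1985]
short_bar 0.55 [208. 225.] [207. 224.] [10. 18.] 6 [0.4381 0.2291]
long_bar_a 0.82 [193. 228.] [194. 224.] [11. 28.] 6 [0.4292 0.2789]
long_bar_a 0.7 [222. 229.] [220. 227.] [11. 26.] 6 [0.4233 0.1833]
bar_rack 0.91 [207. 215.] [207. 223.] [42. 51.] 7 [0.4705 0.2329]
bar_rest 0.92 [307. 214.] [305. 213.] [33. 24.] 82 [ 0.4738 -0.1015]
rest_rail 0.76 [308. 213.] [307. 212.] [28.  7.] 82 [ 0.4758 -0.1059]
emery_block 0.55 [127. 229.] [128. 230.] [15. 24.] 39 [0.4245 0.5005]
paste_tin 0.88 [402. 215.] [400. 215.] [22. 20.] 0 [ 0.4702 -0.4169]
side [ 0.1407 -1.3989  1.0991] [ 0.1976  0.8011 -0.5649] 470.9311890884926
short_bar 0.6 [276. 181.] [276. 181.] [15.  9.] 27 
long_bar_a 0.52 [233. 186.] [232. 186.] [ 5. 18.] 90 
long_bar_a 0.44 [228. 173.] [232. 174.] [21.  4.] 0 
bar_rack 0.86 [240. 182.] [234. 182.] [25. 40.] 85 
bar_rest 0.97 [260. 232.] [260. 224.] [31. 35.] 76 
bar_rest 0.53 [231. 180.] [233. 179.] [ 4. 14.] 90 
emery_block 0.53 [218. 153.] [218. 153.] [18. 10.] 14 
0.8 [ 0.168  -0.4974  0.2313] [-0.1147 -0.6977 -0.1147  0.6978] 0.08495623472676003
```

View pics/top0.png

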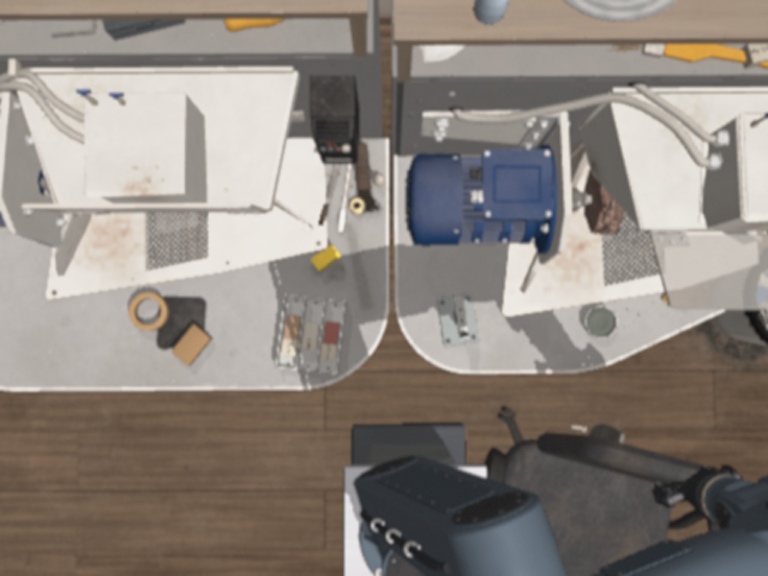

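View pics/side0.png

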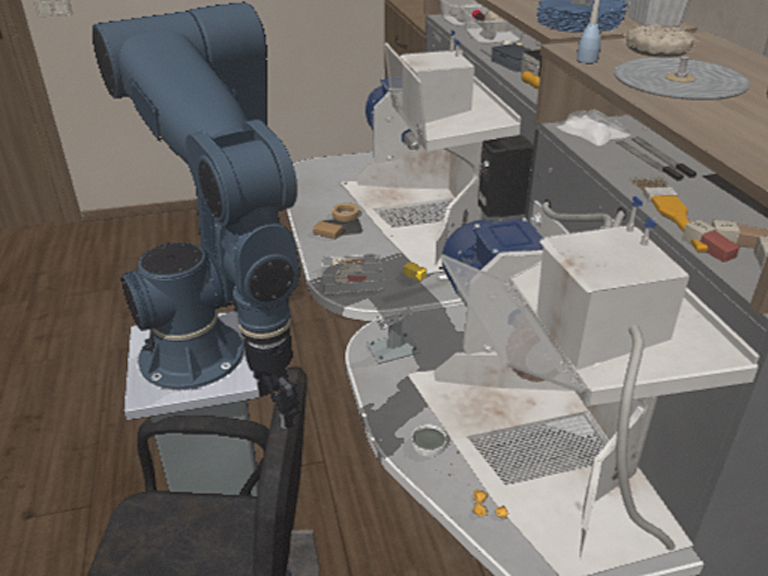

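The top view shows the rack at about (207,223) px with the short bar in its middle lane, the yellow look-alike at (218,170), the rest at (306,213), and the tin at (400,215). I'll enlarge the key areas into one picture.

```bash
python3 - <<'E'
from h import *
np.set_printoptions(precision=4,suppress=True)
t=vision.snapshot("top"); s=vision.snapshot("side")
def c(p,a,b,k,w,h): return cv2.resize(p["img"][b:b+h,a:a+w,::-1],None,fx=k,fy=k,interpolation=cv2.INTER_CUBIC)
A=np.hstack([c(t,178,195,7,56,56-14),c(t,284,195,7,56,42)])
B=np.hstack([c(s,205,160,7,56,42),c(s,236,200,7,56,42)])
cv2.imwrite("pics/z1.png",np.vstack([A,B]))
m=[]
for i in range(3):
  t=vision.snapshot("top")
  for o in["short_bar","bar_rack","bar_rest","rest_rail"]:
    for r in models.outline_of(t,o)[:3]:
      y,x=np.nonzero(r["region"]); P=np.c_[x,y].astype(float)
      z={"short_bar":.035,"bar_rack":.02,"bar_rest":.008,"rest_rail":.09}[o]
      W=atz(t,P,z)[:,:2]; cc,ss,a=cv2.minAreaRect((W*1000).astype(np.float32))
      print(o,round(r["confidence"],2),len(x),"mean",W.mean(0),"rect",np.round(cc,1),np.round(ss,1),round(a,1))
E
```

```text
short_bar 0.69 181 mean [0.4398 0.2337] rect [440.8 233.9] [34.5 59.9] 84.5
short_bar 0.67 212 mean [0.6164 0.1997] rect [616.1 199.6] [39.2 63.1] 36.9
short_bar 0.63 250 mean [0.4302 0.1898] rect [430.9 190.1] [34.9 82.4] 83.7
bar_rack 0.67 1500 mean [0.4491 0.2316] rect [445.4 233.2] [146.7 172.3] 83.0
bar_rest 0.78 740 mean [ 0.477  -0.0959] rect [477.6 -95.4] [109.8  80. ] 7.4
rest_rail 0.49 212 mean [ 0.4783 -0.0956] rect [480.  -95.8] [94.7 25.9] 5.2
short_bar 0.68 149 mean [0.442  0.2341] rect [442.3 234.1] [29.7 56.4] 82.1
short_bar 0.5 175 mean [0.6142 0.2017] rect [614.4 200.9] [35.6 58.6] 33.8
short_bar 0.5 193 mean [ 0.4817 -0.1012] rect [ 481.8 -101. ] [97.5 23.1] 7.2
bar_rack 0.77 1123 mean [0.4517 0.2339] rect [445.2 235.9] [143.2 166.5] 83.1
bar_rest 0.77 774 mean [ 0.4769 -0.0969] rect [477.6 -97.5] [110.6  82.8] 7.9
rest_rail 0.53 150 mean [ 0.4831 -0.0957] rect [480.1 -95.4] [88.6 19.9] 5.1
short_bar 0.55 186 mean [0.615  0.2005] rect [615.4 200.4] [35.7 60. ] 35.6
short_bar 0.45 190 mean [0.4408 0.2329] rect [441.1 232.6] [35.8 61.1] 82.1
bar_rack 0.77 1264 mean [0.4516 0.2321] rect [445.2 235.3] [143.2 166.4] 83.2
bar_rest 0.61 810 mean [ 0.4779 -0.0966] rect [478.2 -96.6] [113.   85.3] 7.9
rest_rail 0.54 201 mean [ 0.4836 -0.0959] rect [482.6 -97. ] [95.7 25.5] 9.0
```

View pics/z1.png

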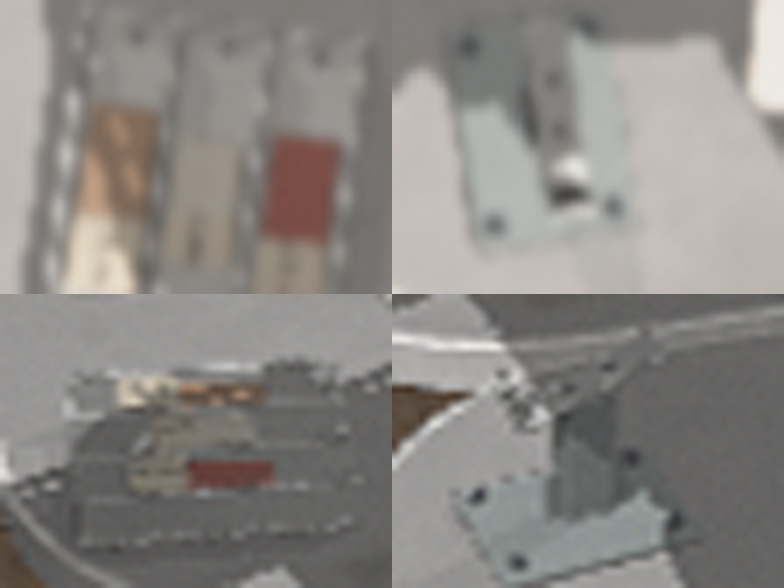

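The pale short bar is in the middle lane (crop px ~(200,200)), with the long bars on either side. The stop end of the rest faces the robot and the rail climbs towards +x. Rack yaw is about -7° and rest yaw about +7.5°. First I'll check IK, then lift out the bar.

```bash
cat >> h.py <<'E'
from scipy.spatial.transform import Rotation as Ro
def quat(down,jaw):
    x=np.array(down,float);x/=np.linalg.norm(x);y=np.array(jaw,float);y-=x*(x@y);y/=np.linalg.norm(y)
    q=Ro.from_matrix(np.c_[x,y,np.cross(x,y)]).as_quat();return [q[3],q[0],q[1],q[2]]
def yawq(deg): a=np.radians(deg);return quat([0,0,-1],[np.cos(a),np.sin(a),0])
def frame(yaw,pitch=20): # columns x up-slope, y, z of rail
    return Ro.from_euler("ZY",[yaw,-pitch],degrees=True).as_matrix()
def show(t=""):
    s=monitor.state();print(t,round(s["time"],2),np.round(s["position"],4),"F",np.round(s["contact_force"],1),"w",round(s["gripper_width"],4),"q",np.round(s["qpos"],2))
RK=-7.2; BAR=np.array([.4413,.2345]); PUT=np.array([.45,.385])
E
python3 - <<'E'
from h import *
def t(n,p,q):
    r=env.ik(p,q);print(n,None if r is None else np.round(r,2))
for k in(0,180):
    t("bar",[*BAR,.002],yawq(RK+k)); t("barhi",[*BAR,.2],yawq(RK+k))
    for a in(0,30,90): t(f"put{a}",[*PUT,.05],yawq(a+k))
    M=frame(7.6);t("rail",[.4735,-.0965,.1],quat(-M[:,2],M[:,1]*(1-k/90)))
    t("railhi",[.44,-.0965,.2],quat(-M[:,2],M[:,1]*(1-k/90)))
E
```

```text
bar [ 0.49  0.39 -0.45  0.73  0.    2.18]
barhi [ 0.49  0.21 -0.13  1.23  0.    2.18]
put0 [ 0.71  0.46 -0.16  0.95  0.    2.28]
put30 [ 0.71  0.46 -0.16  0.95  0.    1.75]
put90 [ 0.71  0.46 -0.16  0.95  0.    0.71]
rail [-0.29  0.05 -0.68  0.52  0.14 -0.4 ]
railhi [-0.32 -0.1  -0.54  0.82  0.15 -0.43]
bar [ 0.49  0.39 -0.45  0.73  0.   -0.96]
barhi [ 0.49  0.21 -0.13  1.23  0.   -0.96]
put0 [ 0.71  0.46 -0.16  0.95  0.   -0.86]
put30 [ 0.71  0.46 -0.16  0.95  0.   -1.39]
put90 [ 0.71  0.46 -0.16  0.95  0.   -2.43]
rail [-0.29  0.05 -0.68  0.52  0.14  2.74]
railhi [-0.32 -0.1  -0.54  0.82  0.15  2.72]
```

```bash
python3 - <<'E'
from h import *
p=monitor.state()["position"]
env.servo_line([p[0],p[1],.36],max_speed=.3)
q=yawq(RK)
env.reach([*BAR,.20],q); env.reach([*BAR,.09],q); show("above")
hit=env.servo_line([*BAR,.003],max_speed=.08,until_force=8); show(f"down {hit}")
s=vision.snapshot("side"); t=vision.snapshot("top")
c=lambda p,a,b,k,w,h:cv2.resize(p["img"][b:b+h,a:a+w,::-1],None,fx=k,fy=k,interpolation=cv2.INTER_CUBIC)
cv2.imwrite("pics/g1.png",np.hstack([c(t,178,180,6,66,80),c(s,200,140,6,66,80)]))
E
```

```text
above 5.55 [0.4417 0.2343 0.0906] F [-0.7 -0.5  1. ] w 0.0852 q [ 0.49  0.29 -0.33  0.96 -0.    2.18]
down False 6.79 [0.4416 0.2347 0.0034] F [ 0.7 -0.8  0. ] w 0.0854 q [ 0.49  0.39 -0.45  0.74  0.    2.18]
```

View pics/g1.png

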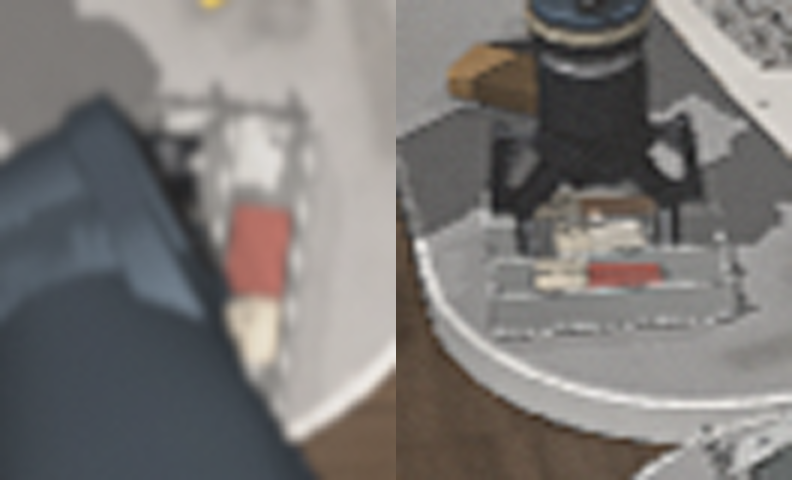

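The fingers straddle the middle bar's ends in the side view (crop px 520 and 670, bar 555–645). Next: grip, lift, set down, and check before regrasping.

```bash
python3 - <<'E'
from h import *
env.move_gripper(.045); show("grip")
z=monitor.state()["position"][2]
env.servo_line([*BAR,.10],max_speed=.1); show("lift")
q=yawq(0)
env.reach([*PUT,.10],q)
env.servo_line([*PUT,.012],max_speed=.1)
hit=env.servo_line([*PUT,-.004],max_speed=.03,until_force=3); show(f"put {hit}")
env.move_gripper(.085); show("open")
env.servo_line([*PUT,.12],max_speed=.15)
env.reach([PUT[0]-.1,PUT[1]-.2,.28],q)
np.set_printoptions(precision=4,suppress=True)
for i in range(2):
  t=vision.snapshot("top")
  for r in models.outline_of(t,"short_bar")[:4]:
      y,x=np.nonzero(r["region"]); W=atz(t,np.c_[x,y].astype(float),.031)[:,:2]; cc,ss,a=cv2.minAreaRect((W*1000).astype(np.float32))
      print(round(r["confidence"],2),len(x),"mean",W.mean(0),"rect",np.round(cc,1),np.round(ss,1),round(a,1))
s=vision.snapshot("side")
c=lambda p,a,b,k,w,h:cv2.resize(p["img"][b:b+h,a:a+w,::-1],None,fx=k,fy=k,interpolation=cv2.INTER_CUBIC)
cv2.imwrite("pics/g2.png",np.hstack([c(t,110,180,4,100,100),c(s,180,130,4,100,100)])); show()
E
```

```text
grip 7.26 [0.4416 0.2347 0.0036] F [-0.8 -0.7  5.3] w 0.0591 q [ 0.49  0.38 -0.45  0.74 -0.    2.18]
lift 8.38 [0.4409 0.2343 0.0994] F [-0.9 -0.8 -1.2] w 0.0591 q [ 0.49  0.28 -0.31  0.98  0.    2.18]
put True 10.51 [ 4.500e-01  3.851e-01 -4.000e-04] F [-1.9 -0.4  6. ] w 0.059 q [ 0.71  0.52 -0.22  0.83 -0.    2.28]
open 10.89 [ 0.4495  0.3846 -0.0012] F [-0.5  0.8 -0.3] w 0.0853 q [ 0.71  0.52 -0.22  0.83 -0.    2.28]
0.55 187 mean [0.4457 0.3827] rect [446.5 381.8] [56.9 36.8] 0.6
0.48 175 mean [0.616 0.202] rect [616.8 201.9] [34.4 59.2] 37.9
0.75 196 mean [0.4464 0.3833] rect [446.6 381.8] [57.1 36.8] 0.6
0.52 187 mean [0.6165 0.2008] rect [616.1 200.6] [35.8 60.5] 36.1
 13.17 [0.3502 0.1854 0.2792] F [ 0.1  0.2 -0.6] w 0.085 q [ 0.49  0.   -0.17  1.4  -0.    2.06]
```

View pics/g2.png

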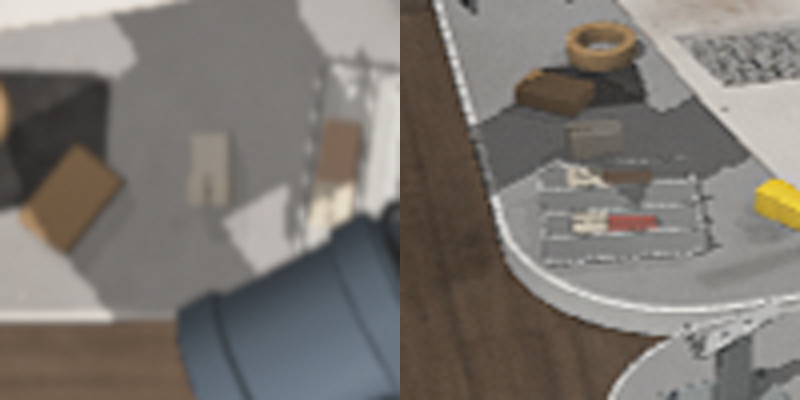

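The bar lies free on the bare worktop at about (0.4465,0.382) by camera, TCP (0.4495,0.385). The camera therefore reads about 3 mm low. Now I'll regrasp across the narrow sides and hover over the rail.

```bash
cat >> h.py <<'E'
O=np.array([.476,-.0955,.090]); YR=7.6; M=frame(YR); QR=quat(-M[:,2],M[:,1]); H=.003
def at(x,y,z): return O+M@np.array([x,y,z+H])
E
python3 - <<'E'
from h import *
q=yawq(90); P=np.array([.4495,.3846])
env.reach([*P,.12],q)
hit=env.servo_line([*P,.003],max_speed=.1,until_force=8); show(f"down {hit}")
env.move_gripper(.02); show("grip")
env.servo_line([*P,.20],max_speed=.2); show("lift")
env.reach(at(.012,0,.11),QR); env.servo_line(at(.012,0,.03),max_speed=.1); show("hover"); print(at(.012,0,.03))
t=vision.snapshot("top"); s=vision.snapshot("side")
ims=[]
for p,(a,b) in((t,(275,180)),(s,(235,185))):
    im=cv2.resize(p["img"][b:b+60,a:a+60,::-1],None,fx=6.6,fy=6.6,interpolation=cv2.INTER_CUBIC); 
    for pts in ([(-.031,-.01,0),(.05,-.01,0),(.05,.01,0),(-.031,.01,0)],[(.012+i*.03,j*.0165,k) for i,j,k in((-1,-1,.03),(1,-1,.03),(1,-1,.061),(-1,-1,.061))]):
        uv=proj(p,np.array([O+M@np.array(v) for v in pts]))
        cv2.polylines(im,[np.int32(((uv+.5-[a,b])*6.6).round())],True,(0,255,0) if pts[0][2]==0 else (0,0,255),1)
    ims.append(im)
cv2.imwrite("pics/h1.png",np.hstack(ims))
E
```

```text
down False 15.71 [0.4499 0.3849 0.0036] F [ 0.2 -0.9  0.2] w 0.085 q [ 0.71  0.51 -0.22  0.84 -0.    0.71]
grip 16.25 [0.4497 0.3848 0.0034] F [-0.6 -0.8  5.1] w 0.0308 q [ 0.71  0.51 -0.22  0.84 -0.    0.71]
lift 17.38 [0.449  0.3842 0.1987] F [ 0.3  0.8 -3.1] w 0.0312 q [0.71 0.36 0.08 1.29 0.   0.71]
hover 20.1 [ 0.4762 -0.0955  0.1255] F [ 0.3 -0.1 -2.2] w 0.0313 q [-0.29  0.03 -0.63  0.59  0.14 -0.4 ]
[ 0.47598974 -0.09550137  0.1251141 ]
```

View pics/h1.png

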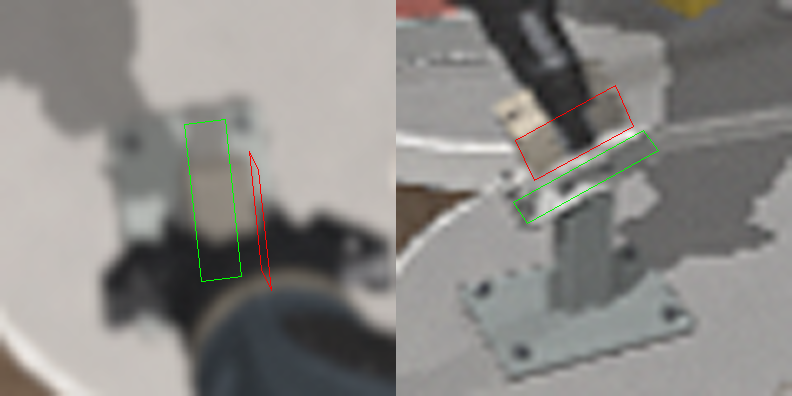

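At hover the side view puts the bar over the rail, and the projected bar fits to about 1 px. The lateral offset needs a finer look, so I'll average frames and zoom.

```bash
python3 - <<'E'
from h import *
ims=[]
for n,(a,b,w,h) in(("top",(294,190,28,40)),("side",(248,193,40,40))):
    ps=[vision.snapshot(n) for _ in range(6)]; p=ps[0]; g=np.mean([x["img"] for x in ps],0).astype(np.uint8)
    k=11.5
    im=cv2.resize(g[b:b+h,a:a+w,::-1],None,fx=k,fy=k,interpolation=cv2.INTER_CUBIC)
    def poly(pts,c,l=True):
        uv=proj(p,np.array([O+M@np.array(v) for v in pts])); cv2.polylines(im,[np.int32(((uv+.5-[a,b])*k).round())],True,c,1)
    poly([(-.031,-.01,0),(.05,-.01,0),(.05,.01,0),(-.031,.01,0)],(0,255,0))
    zz=.061 if n=="top" else .03
    if n=="top": poly([(.012+i*.03,j*.0165,.061) for i,j in((-1,-1),(1,-1),(1,1),(-1,1))],(0,0,255))
    else:
        poly([(.012+i*.03,-.0165,z) for i,z in((-1,.03),(1,.03),(1,.061),(-1,.061))],(0,0,255))
        poly([(-.018,j*.0165,z) for j,z in((-1,.03),(1,.03),(1,.061),(-1,.061))],(0,0,255))
    ims.append(im)
    if n=="top":
        # lateral profiles in rail frame: rail part x .040-.047 at z=0; bar part x .03-.04 at z=.061
        gg=g.mean(2).astype(np.float32)
        for nm,xs,z in(("rail",np.linspace(.046,.049,4),0),("bar",np.linspace(.028,.038,5),.061)):
            ys=np.arange(-.03,.0301,.002)
            uv=np.array([proj(p,np.array([O+M@np.array([x,y,z]) for y in ys])) for x in xs]).astype(np.float32)
            v=cv2.remap(g.astype(np.float32),uv[...,0],uv[...,1],cv2.INTER_LINEAR).mean(0)
            print(nm);print(np.c_[ys*1000,v].round().astype(int).T)
cv2.imwrite("pics/h2.png",np.hstack(ims))
E
```

```text
rail
[[-30 -28 -26 -24 -22 -20 -18 -16 -14 -12 -10  -8  -6  -4  -2   0   2   4
    6   8  10  12  14  16  18  20  22  24  26  28  30]
 [186 180 172 161 145 131 121 126 132 138 140 138 135 134 134 134 134 135
  139 146 154 157 151 140 129 123 120 119 118 116 110]
 [183 180 173 164 147 133 122 127 134 140 140 137 133 131 131 131 131 133
  138 146 155 159 154 143 131 125 122 121 120 118 112]
 [179 176 170 161 146 133 123 127 133 137 137 134 130 128 128 128 128 129
  134 142 151 155 150 140 129 122 119 119 118 116 111]]
bar
[[-30 -28 -26 -24 -22 -20 -18 -16 -14 -12 -10  -8  -6  -4  -2   0   2   4
    6   8  10  12  14  16  18  20  22  24  26  28  30]
 [192 190 185 177 171 167 162 155 151 148 147 146 146 146 145 144 144 144
  143 143 142 139 133 123 111 106 107 112 120 130 144]
 [187 185 181 175 171 169 163 156 149 144 141 139 139 138 138 137 137 136
  136 136 135 133 127 117 108 104 107 113 121 132 146]
 [182 180 176 171 167 165 159 152 143 136 132 130 129 129 128 128 127 127
  127 126 125 123 118 110 101 100 105 111 119 130 144]]
```

View pics/h2.png

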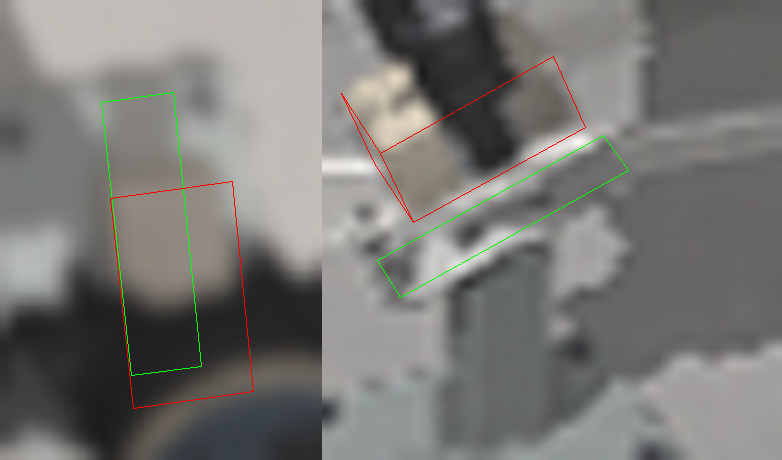

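Projected and actual outlines agree within about 1 px in both views. The lateral offset between rail and bar is under 1 mm (rail edges ±11, bar edges ±16). Next: lower until it touches, lift off slightly, slide to the stop, and seat.

```bash
python3 - <<'E'
from h import *
def bar(): return np.round((M.T@(np.array(monitor.state()["position"])-O)-[0,0,H])*1000,1)
env.servo_line(at(.012,.0005,.008),max_speed=.08)
hit=env.servo_line(at(.012,.0005,-.008),max_speed=.02,until_force=3); b=bar(); show(f"touch {hit} {b}")
z=b[2]/1000+.0012
env.servo_line(at(.012,.0005,z),max_speed=.02); show(f"off {bar()}")
hit=env.servo_line(at(-.012,.0005,z),max_speed=.02,until_force=4); show(f"stop {hit} {bar()}")
E
```

```text
touch True [12.2  0.4 -0.7] 21.75 [ 0.4865 -0.0937  0.0963] F [-4.  -1.2  8. ] w 0.0311 q [-0.27  0.08 -0.67  0.5   0.14 -0.38]
off [11.9  0.5  0.4] 22.0 [ 0.4859 -0.0936  0.0973] F [ 0.7  0.8 -2.3] w 0.0309 q [-0.27  0.08 -0.66  0.51  0.14 -0.38]
stop True [1.6 0.5 0.5] 22.66 [ 0.4762 -0.0949  0.0938] F [3.9 1.  0.9] w 0.0312 q [-0.28  0.07 -0.69  0.5   0.14 -0.39]
```

```bash
python3 - <<'E'
from h import *
def bar(): return np.round((M.T@(np.array(monitor.state()["position"])-O)-[0,0,H])*1000,1)
hit=env.servo_line(at(.0013,.0005,-.005),max_speed=.015,until_force=4); b=bar()/1000; show(f"seat {hit} {bar()}")
env.move_gripper(.06); show(f"open {bar()}")
env.move_gripper(.085)
env.servo_line(at(b[0],.0005,.07),max_speed=.08); show("back")
env.reach(at(-.1,.0,.20),QR); env.reach([.3,.15,.35],yawq(60)); show()
ims=[]
for n,(a,b,w,h) in(("top",(288,190,34,40)),("side",(243,193,34,40))):
    ps=[vision.snapshot(n) for _ in range(6)]; p=ps[0]; g=np.mean([x["img"] for x in ps],0).astype(np.uint8)
    im=cv2.resize(g[b:b+h,a:a+w,::-1],None,fx=11.5,fy=11.5,interpolation=cv2.INTER_CUBIC); ims.append(im)
    for r in models.outline_of(p,"short_bar")[:3]: 
        y,x=np.nonzero(r["region"]); print(n,round(r["confidence"],2),np.round(r["position"],1), proj(p,at(.0016,.0005,.028))[0].round(1), np.round(cv2.minAreaRect((atz(p,np.c_[x,y].astype(float),.12)[:,:2]*1000).astype(np.float32)),1).tolist() if 0 else "")
cv2.imwrite("pics/f1.png",np.hstack(ims))
cv2.imwrite("pics/f2.png",cv2.resize(vision.snapshot("top")["img"][120:280,60:440,::-1],None,fx=2,fy=2))
E
```

```text
seat True [ 1.6  0.5 -0.7] 22.88 [ 0.4766 -0.0949  0.0927] F [-1.7 -0.3  4.1] w 0.0312 q [-0.28  0.07 -0.69  0.5   0.14 -0.39]
open [ 1.3  0.7 -0.9] 23.27 [ 0.4764 -0.0948  0.0924] F [-0.9  0.1 -0.6] w 0.0599 q [-0.28  0.07 -0.69  0.5   0.14 -0.39]
back 24.68 [ 0.4525 -0.098   0.1587] F [ 0.1 -0.2 -0.3] w 0.0847 q [-0.31 -0.05 -0.6   0.7   0.15 -0.42]
 26.83 [0.3001 0.15   0.3493] F [-0.3  0.  -0.1] w 0.0846 q [ 0.46 -0.1  -0.09  1.59 -0.    0.99]Traceback (most recent call last):
  File "<stdin>", line 12, in <module>
ValueError: only the last four pictures can be asked about
```

```bash
python3 - <<'E'
from h import *
ims=[]
for n,(a,b,w,h) in(("top",(288,190,34,40)),("side",(243,193,34,40))):
    ps=[vision.snapshot(n) for _ in range(4)]; p=ps[-1]; g=np.mean([x["img"] for x in ps],0).astype(np.uint8)
    im=cv2.resize(g[b:b+h,a:a+w,::-1],None,fx=11.5,fy=11.5,interpolation=cv2.INTER_CUBIC)
    q=[(.0016+i*.03,j*.0165+.0005,.0303-H) for i,j in((-1,-1),(1,-1),(1,1),(-1,1))]
    uv=proj(p,np.array([at(*v) for v in q])); cv2.polylines(im,[np.int32(((uv+.5-[a,b])*11.5).round())],True,(0,0,255),1)
    ims.append(im)
cv2.imwrite("pics/f1.png",np.hstack(ims))
cv2.imwrite("pics/f2.png",cv2.resize(vision.snapshot("top")["img"][120:280,60:440,::-1],None,fx=2,fy=2))
E
```

```text
(no output)
```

View pics/f1.png

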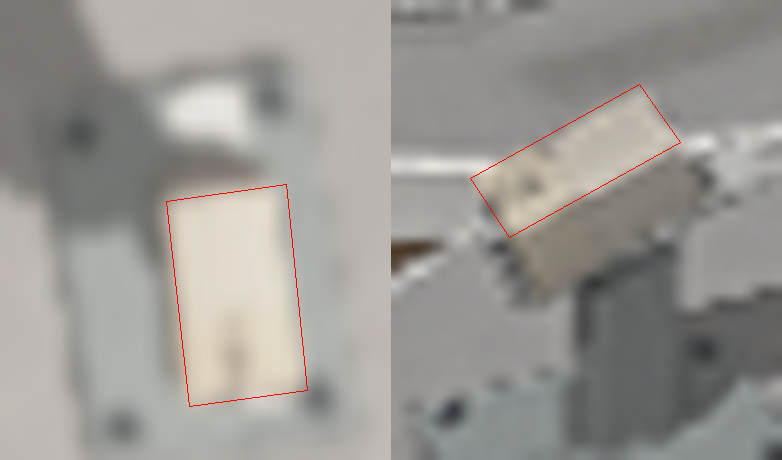

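View pics/f2.png

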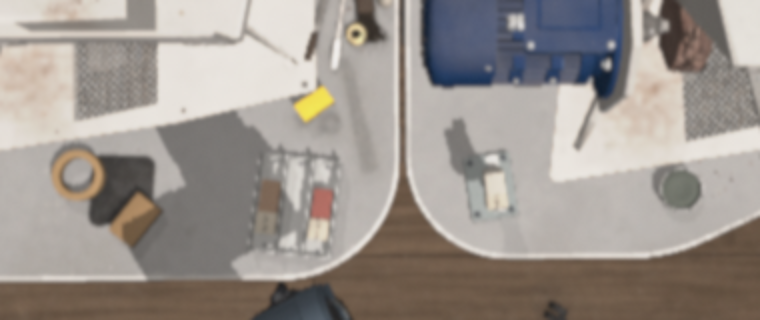

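The bar lies flat on the rail and matches the predicted outline in both views within about 1 px. Its low end is at the stop. The long bars, yellow bar, block and tin have not moved. Handing in.

```bash
python3 -c "
from h import *
env.hand_in(); show()"
```

```text
the job is handed in; nothing more can be done
the job is handed in; nothing more can be done
```

The short bar is on the sloped rest and the job is handed in at about 27 s of the 58 s allowed. I lifted the bar from the middle lane by its ends, set it flat on the bare worktop left of the rack and let go. I then gripped it again across its narrow sides and lowered it to the rail until it touched. Finally I slid it to the stop until it made contact, seated it, let go and backed the arm away.

**Checks that agreed:**
- **Contact with the rail:** it came 0.7 mm below the height I expected from the pictures.
- **Contact with the stop:** it came 1.6 mm up the slope from where I expected it. After letting go, the bar's outline matched the prediction within about 1 px (3 mm) in both views.
- **Centring:** the bar is centred across the rail to about 1 mm by my reading of the top view.
- **Bystanders:** the two long bars, the sanding block, the tin and the yellow look-alike appear unmoved.

**Check that disagreed:** the camera read the bar's worktop position about 3 mm off from the gripper's own position. I therefore relied on touch and on comparing the bar with the rail in the same picture. The pictures can't show whether there is a gap of under about 1 mm at the stop; only the touch reading before release covers that.

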